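Pack slide mailers for transport

ROBOT

A 6-joint arm with a two-finger parallel gripper is mounted at the origin on a cart in front of the work surface, level with it; the furniture and walls round the work are solid. World frame = base frame: x ahead of the robot, y to its left, z up, the work surface at z = 0. Lengths are in mm, angles in rad, forces in N, time in s.
With the tool pointing down it reaches from about 275 to 750 mm from the base axis. Payload 10.2 kg.
Tool frame: the origin (TCP) lies between the finger pads; the fingertips stand 17 mm ahead of it and the grasp point (between the pads) lies 2 mm behind it (tips_ahead is the distance from the TCP to the fingertips, in mm); z points along the fingers, y is the line along which they close (so a half turn about z gives the same grasp; the last joint's range is limited). The gripper opens to 85 mm and grips with 20 to 120 N. Pads are 22 mm wide; open, the fingers measure 114 mm over their backs; the gripper's body (76 mm by 85 mm) begins 54 mm behind the grasp point. The pads swing forward as they close: fully open they stand 13 mm farther back than shut.
Start: joints at [-1.397, 0.313, 1.498, -0, 1.331, -0.223], TCP at [202.884, -484.22, 248.294] pointing down, gripper open.
Joint ranges: [-2.94, 2.94], [-0.97, 2.17], [0.19, 2.56], [-1.23, 4.37], [0.02, 3.11], [-2.88, 2.88]. Speed limits (rad/s): [2.39, 2.39, 3.01, 3.14, 3.14, 3.14].

INTERFACE

Orientations are given as a unit quaternion [w, x, y, z].
In Python, from rig import sense, capture, finish_job, boxes_of, tips_ahead gives the robot as it stands.
- The arm moves only by the tool drive_tool, never from a script. Its argument "commands" is text: rows parted by semicolons, each of 7 numbers parted by spaces: the shift along the world's x, y, z in units of 0.1 m (1.0 is 0.1 m), then the turn, a rotation vector about the world's x, y, z in units of pi/4 rad (1.0 is pi/4 rad), then the opening in per cent of the stroke, from 0 (shut) to 100 (fully open). A call has 1 to 20 rows; each row shifts and turns the commanded pose from where the row before left it; what a row does not reach is not made up. A row lasts 1/12 s, in which the tool goes at most 41.7 mm and 7.16 degrees, less where a joint would pass 70% of its speed; a pose out of reach is approached as far as the arm can. A call with a number of a shift or a turn outside -1 to 1 is refused whole. A call with a gripper value outside its range is refused whole. The fingers move at their own pace and stop on an object; "force" is the grip in N (left out, the last holds). Time passes only in rows, so rows that do not move let the fingers close. It gives the time, the measured TCP pose, the force, the opening and the grip force at its end, in the units of the state.
- sense(): the state, without advancing time (a new reading comes with each control period).
- capture(name): name is "side" or "top"; returns a dict with "pixels" (400x640x3 uint8, blue, green, red), "fov_y" (degrees; the focal length in pixels is half the picture's height over the tangent of half this angle, whatever the lens; pixels are square), "cx", "cy" (the principal point, pixels), "k1" (the pictures are not rectified: a ray, as slopes to the right and down, at radius r is drawn at 1 + k1 r^2 times it, then the intrinsics apply), "position" and "attitude" of the camera in the world. Camera axes: x right, y down, z forward; pixel columns grow to the right and rows downward; lengths in mm; the calibration is good to about 2 mm. A picture is of the moment at which its call begins. There is no depth.
- finish_job(): hands the job in; it is judged then, once.
Trained networks look in a picture, given as the dict that the camera call returned (one of the last four; its "shot" number tells which), for a name from the list of things; names that differ only in an ending like _2 or _b are one class to them, and where a whole thing is asked for, a point or a joint stands for the part that bears it (a point fixed in the world has none). Each returns a list of dicts, best first, with "confidence" (0 to 1); they miss things now and then, are a little off and sometimes report something else, mostly with a low value. They report only what shows in the picture. A call takes as long as a camera call. They do not tell look-alikes from the thing itself.
- boxes_of(picture, name): "position" ([column, row] in pixels, amid what is visible of it).
The state is a dict: "time_s": time; "joints": joint angles; "dq": joint speeds; "tau": joint torques, N m; "eef_pos": TCP position; "ee_rot": TCP orientation; "force": force on the tool from outside, world axes, zero at the start; "wrist_torque": the same for the moment, N m; "grip_width": opening from 0.0 (shut) to 1.0 (fully open); "grip_force": force on a finger pad.
Only numpy, scipy, OpenCV 4.12 (cv2) and the standard library are available. Lean on these libraries where they do the work, as an engineer would, in place of code of your own. Each camera call takes 0.05 s, during which the arm holds its last target. There are 200 camera calls.

TASK

Pack the slide mailers that lie on the bench (three or four of them) into the transport case: drop each one foot-down, cap up, into a free well of the foam, and press every cap down until it is fully home on its shoulder while the cover is still open. Then swing the cover shut and press its front edge down until the clip snaps and the cover is fully closed. Leave the objective case, the oil bottle and the petri dish where they stand.

Things in the scene. Friction and masses are not known exactly. Their poses are not given: they have to be found in the camera images.
- case: transport case, grey plastic, fixed: 78 mm deep (x), 248 wide (y), rim 76 above the bench; origin under its middle, -x is its front (to the robot's left), z up. Black foam (top 2 mm below the rim) has four square wells along y. A mailer in a well, cap home, tops out 104 mm above the bench. Cover hinged at the back (+x); a springy clip 36 mm wide stands mid-front, 11 mm ahead of it, 95 mm high
- cover (a joint): hinge of the case's light grey cover, rad: 0 = shut and snapped, 1.45 to 1.75 (its stop) = open, upright at the back. The hinge is stiff (0.12 N m) and stays where it is left. Swung down, the cover comes to rest on the clip at about 0.11, still ajar; a press of about 10 N down on its front edge at mid width snaps it to 0, where the clip holds it
- cover_hinge (a point): point on the cover's hinge axis (along y), at the middle of the case's back rim, 76 mm above the bench. The cover is a shallow box 78 mm from hinge to front, 248 mm wide, 40 mm deep, walls 3 mm; shut, its top is 116 mm above the bench. Open, that top face looks to the back of the case
- cover_front (a point): point to press to snap the cover shut: on the outer face of the cover's top, at mid width, 8 mm behind its front edge (70 mm from the hinge); it turns with the cover
- well_1 (a point): centre of the mouth of well 1, level with the case's rim; the well is 34 mm square, its floor 68 mm below this point; wells 1 to 4 follow one another along +y of the case, 58 mm apart
- well_2 (a point): centre of the mouth of well 2, level with the case's rim; the well is 34 mm square, its floor 68 mm below this point; wells 1 to 4 follow one another along +y of the case, 58 mm apart
- well_3 (a point): centre of the mouth of well 3, level with the case's rim; the well is 34 mm square, its floor 68 mm below this point; wells 1 to 4 follow one another along +y of the case, 58 mm apart
- well_4 (a point): centre of the mouth of well 4, level with the case's rim; the well is 34 mm square, its floor 68 mm below this point; wells 1 to 4 follow one another along +y of the case, 58 mm apart
- mailer_1_mid (a point): middle of slide mailer 1 (may be absent): 28 mm square translucent box with slides inside, dark ribbed cap of the same square, 16 mm long, at its +x end; 96 mm long with cap home, 55 to 95 g. x runs along it: foot at -48, cap's joint at +32, cap's top at +48 mm (cap home). Starts lying, cap towards the case. All are alike; any well will do
- cap_1 (a joint): how far the cap of mailer 1 stands off, m: 0 = fully home on the shoulder, at the start 0.004 to 0.007 (a gap, the narrower neck showing), at most 0.008. It stays where it is left; pushing it along takes about 5 N
- cap_1_top (a point): centre of the outer end face of the cap of mailer 1
- mailer_2_mid (a point): middle of slide mailer 2 (may be absent): 28 mm square translucent box with slides inside, dark ribbed cap of the same square, 16 mm long, at its +x end; 96 mm long with cap home, 55 to 95 g. x runs along it: foot at -48, cap's joint at +32, cap's top at +48 mm (cap home). Starts lying, cap towards the case. All are alike; any well will do
- cap_2 (a joint): how far the cap of mailer 2 stands off, m: 0 = fully home on the shoulder, at the start 0.004 to 0.007 (a gap, the narrower neck showing), at most 0.008. It stays where it is left; pushing it along takes about 5 N
- cap_2_top (a point): centre of the outer end face of the cap of mailer 2
- mailer_3_mid (a point): middle of slide mailer 3 (may be absent): 28 mm square translucent box with slides inside, dark ribbed cap of the same square, 16 mm long, at its +x end; 96 mm long with cap home, 55 to 95 g. x runs along it: foot at -48, cap's joint at +32, cap's top at +48 mm (cap home). Starts lying, cap towards the case. All are alike; any well will do
- cap_3 (a joint): how far the cap of mailer 3 stands off, m: 0 = fully home on the shoulder, at the start 0.004 to 0.007 (a gap, the narrower neck showing), at most 0.008. It stays where it is left; pushing it along takes about 5 N
- cap_3_top (a point): centre of the outer end face of the cap of mailer 3
- mailer_4_mid (a point): middle of slide mailer 4 (may be absent): 28 mm square translucent box with slides inside, dark ribbed cap of the same square, 16 mm long, at its +x end; 96 mm long with cap home, 55 to 95 g. x runs along it: foot at -48, cap's joint at +32, cap's top at +48 mm (cap home). Starts lying, cap towards the case. All are alike; any well will do
- cap_4 (a joint): how far the cap of mailer 4 stands off, m: 0 = fully home on the shoulder, at the start 0.004 to 0.007 (a gap, the narrower neck showing), at most 0.008. It stays where it is left; pushing it along takes about 5 N
- cap_4_top (a point): centre of the outer end face of the cap of mailer 4
- objective_case: black and white screw case of a spare objective, 36 mm round, 62 mm high, standing on the bench; origin under its middle. Not part of the job: leave it where it is
- oil_bottle: small dropper bottle of immersion oil, 27 mm round, 78 mm high, standing; origin under its middle. Not part of the job: leave it where it is
- petri_dish: clear petri dish, 63 mm round, 15 mm high; origin under its middle. Not part of the job: leave it where it is
Things that resemble listed ones, but are neither listed nor needed, are in the scene too. What is shaped like the part that bears mailer_1_mid but blue or green is not meant.

How it is judged:
By the outcome, as a careful person would: the job done as asked, in the order asked, and still so for the second after the job is handed in, with the robot touching nothing.
Of mailer_1, mailer_2, mailer_3, mailer_4 only 3 to 4 are there at a start; the rules pass over those that are not, and their reading is None.
At some moment in a run one of mailer_1, mailer_2, mailer_3, mailer_4 may be knocked a few centimetres aside while the robot is not near it.
Once in a run the grip may slacken for a moment while it holds something.
It also fails if it takes over 210 s, if anything falls off the work surface, if the arm or the gripper's body presses on something with over 40 N, if the wrist force passes 120 N, or if a joint passes its speed limit or range.

## Working session

There is one attempt and no reset: what is moved stays moved. The work goes in short steps, Python scripts to look and compute and a tool call to move; the robot and the scene stay as the last step left them, time stands still between calls to the robot, and variables do not carry over. Pictures are saved under pics/ and viewed, at most 14 in all, crops included, and the job is handed in when it is done.

Besides the shell and the picture viewer there is one more tool, called after "Emit:" as name(argument=value, ...), one argument or row to a line, values as JSON. drive_tool: Moves the arm, as the interface text tells. Shifts and turns lie within -1 to 1; 1 stands for 0.1 m of shift or pi/4 rad of turn. Its arguments: {"type":"object","properties":{"commands":{"type":"string"},"force":{"type":"number"}},"required":["commands"]}

```bash
mkdir -p pics; cat > h.py <<'E'
import numpy as np, cv2
from scipy.spatial.transform import Rotation as R
from rig import sense, capture, finish_job, boxes_of, tips_ahead
def cam(p):
    h,w=p["pixels"].shape[:2]; f=h/2/np.tan(np.radians(p["fov_y"])/2)
    a=np.array(p["attitude"],float)
    Rm=a if a.shape==(3,3) else R.from_quat(a[[1,2,3,0]]).as_matrix()
    return f,Rm,np.array(p["position"],float)
def ray(p,uv):
    f,Rm,c=cam(p); d=np.array([(uv[0]-p["cx"])/f,(uv[1]-p["cy"])/f]); s=d.copy()
    for _ in range(20): s=d/(1+p["k1"]*(s@s))
    return c,Rm@np.array([s[0],s[1],1.])
def atz(p,uv,z):
    c,d=ray(p,uv); return c+d*(z-c[2])/d[2]
def proj(p,X):
    f,Rm,c=cam(p); v=Rm.T@(np.array(X,float)-c); s=v[:2]/v[2]; s=s*(1+p["k1"]*(s@s))
    return np.array([s[0]*f+p["cx"],s[1]*f+p["cy"]])
def tri(p1,u1,p2,u2):
    c1,d1=ray(p1,u1);c2,d2=ray(p2,u2);A=np.stack([d1,-d2],1);t=np.linalg.lstsq(A,c2-c1,rcond=None)[0]
    a,b=c1+t[0]*d1,c2+t[1]*d2; return (a+b)/2,np.linalg.norm(a-b)
E
python3 - <<'E'
from h import *
np.set_printoptions(precision=1,suppress=True)
t=capture("top");s=capture("side")
cv2.imwrite("pics/t0.png",t["pixels"]);cv2.imwrite("pics/s0.png",s["pixels"])
for n,p in(("top",t),("side",s)):
    print(n,p["fov_y"],p["cx"],p["cy"],p["k1"],p["position"],p["attitude"])
    for k in["case","cover","cover_hinge","cover_front","well_1","mailer_1_mid","cap_1_top","objective_case","oil_bottle","petri_dish"]:
        print(k,[(np.round(b["position"],1).tolist(),round(b["confidence"],2)) + ((atz(p,b["position"],14)[:2].round().tolist(),) if n=="top" else ()) for b in boxes_of(p,k)])
print(sense(), tips_ahead)
E
```

```text
top 48.931639303229076 317.4969576859341 203.2677424883313 -0.11112984533417257 [ 474.7   -9.8 1084.9] [ 0.  -0.7  0.7 -0. ]
case [([381.4, 226.5], 0.59, [491.0, -172.0])]
cover [([397.7, 226.3], 0.61, [491.0, -212.0])]
cover_hinge [([397.2, 230.1], 0.93, [482.0, -210.0]), ([242.4, 210.1], 0.36, [539.0, 167.0])]
cover_front [([400.1, 227.3], 0.86, [488.0, -218.0])]
well_1 [([379.4, 230.1], 0.9, [483.0, -166.0])]
mailer_1_mid [([286.9, 244.3], 0.91, [454.0, 60.0]), ([288.4, 190.3], 0.71, [585.0, 53.0]), ([433.5, 185.0], 0.67, [590.0, -305.0]), ([433.1, 236.7], 0.6, [463.0, -299.0]), ([249.1, 141.0], 0.53, [710.0, 149.0])]
cap_1_top [([425.7, 225.7], 0.56, [490.0, -281.0]), ([287.1, 176.9], 0.43, [618.0, 56.0]), ([303.1, 250.6], 0.42, [437.0, 21.0])]
objective_case [([298.2, 140.3], 0.74, [709.0, 27.0]), ([380.1, 231.2], 0.44, [480.0, -168.0])]
oil_bottle [([202.3, 156.7], 0.64, [674.0, 266.0])]
petri_dish [([247.0, 142.1], 0.76, [708.0, 154.0]), ([382.1, 226.7], 0.16, [491.0, -173.0])]
side 57.77619301497038 317.18238777336296 195.80421972669092 -0.02217526808852177 [ 703.6 -555.2  82
[... 310 characters left out ...]
63), ([253.7, 304.0], 0.5), ([276.2, 194.8], 0.48), ([288.1, 302.1], 0.4)]
objective_case [([365.8, 211.4], 0.52), ([320.6, 166.3], 0.45)]
oil_bottle [([323.6, 163.7], 0.66), ([371.6, 147.4], 0.59), ([264.7, 245.0], 0.52), ([268.4, 242.0], 0.17)]
petri_dish [([376.2, 181.2], 0.7), ([272.8, 235.0], 0.28)]
{'time_s': 1.1, 'joints': array([-1.4,  0.3,  1.5, -0. ,  1.3, -0.2]), 'dq': array([-0., -0.,  0., -0., -0., -0.]), 'tau': array([ -0. , -41.2, -26. ,  -0. ,   0. ,  -0. ]), 'eef_pos': array([ 202.9, -484.2,  248.3]), 'ee_rot': array([-0. ,  1. ,  0.2, -0. ]), 'force': array([ 0.2,  0.1, -0.8]), 'wrist_torque': array([-0.,  0., -0.]), 'grip_force': 0.0, 'grip_width': 0.9948742280842149} 17.0
```

View pictures.

```bash
python3 - <<'E'
import cv2
t=cv2.imread("pics/t0.png");c=t[100:320,180:480];cv2.imwrite("pics/t0c.png",cv2.resize(c,(800,587),interpolation=cv2.INTER_CUBIC))
E
```

```text
(no output)
```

View pics/t0c.png

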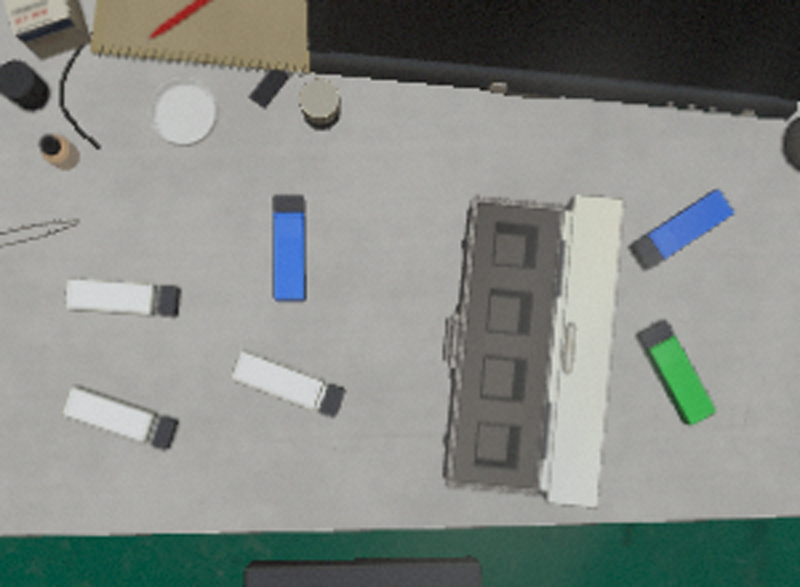

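View pics/s0.png

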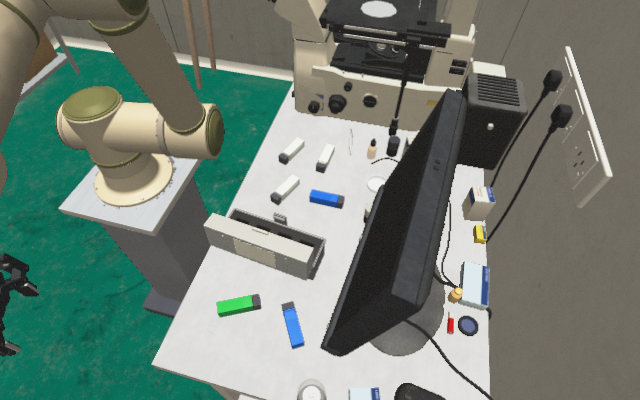

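```bash
python3 - <<'E'
from h import *
np.set_printoptions(precision=1,suppress=True)
t=capture("top");im=t["pixels"];cv2.imwrite("pics/t1.png",im)
c=im[165:295,338:425];cv2.imwrite("pics/c1.png",cv2.resize(c,None,fx=4.6,fy=4.6,interpolation=cv2.INTER_CUBIC))
hsv=cv2.cvtColor(im,cv2.COLOR_BGR2HSV)
print(im[215,215:235].tolist()[:6], im[250:252,210:240:6].tolist())
sub=np.zeros(im.shape[:2],np.uint8);sub[190:280,195:320]=1
m=((hsv[...,2]>205)&(hsv[...,1]<40)|(hsv[...,2]<110))&(sub>0)&(hsv[...,1]<90)
m=m.astype(np.uint8)
n,l,st,ce=cv2.connectedComponentsWithStats(cv2.morphologyEx(m,cv2.MORPH_CLOSE,np.ones((3,3))))
for i in range(1,n):
    if st[i,4]<150: continue
    pts=np.argwhere(l==i)[:,::-1].astype(np.float32)
    X=np.array([atz(t,p,24)[:2] for p in pts],np.float32)
    r=cv2.minAreaRect(X); cap=hsv[...,2][pts[:,1].astype(int),pts[:,0].astype(int)]<110
    d=X[cap].mean(0)-X[~cap].mean(0)
    print(st[i],r,"cap dir deg",np.degrees(np.arctan2(d[1],d[0])), "cap c",X[cap].mean(0),"body c",X[~cap].mean(0))
E
```

```text
[[193, 196, 195], [195, 198, 197], [198, 202, 201], [202, 206, 203], [205, 208, 205], [207, 208, 206]] [[[214, 215, 212], [214, 213, 209], [165, 170, 168], [144, 149, 151], [159, 164, 164]], [[214, 214, 209], [214, 212, 211], [209, 211, 208], [108, 117, 117], [160, 165, 165]]]
[205 205  43  14 403] ((536.3399658203125, 205.9554443359375), (103.2004623413086, 27.041542053222656), 85.342041015625) cap dir deg -96.043274 cap c [533.4 165.2] body c [539. 218.]
[269 233  40  23 390] ((454.0338134765625, 56.199066162109375), (98.43047332763672, 27.35671615600586), 69.78997039794922) cap dir deg -111.96049 cap c [440.   17.8] body c [458.7  64.2]
[204 247  43  22 413] ((427.95166015625, 209.188232421875), (102.43741607666016, 28.85388946533203), 70.69515991210938) cap dir deg -107.72882 cap c [414.7 169.8] body c [430.2 218.2]
```

View pics/c1.png

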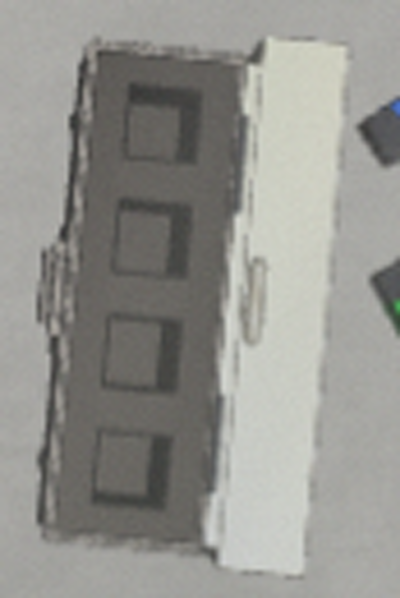

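```bash
python3 - <<'E'
from h import *
np.set_printoptions(precision=1,suppress=True)
t=capture("top");g=cv2.cvtColor(t["pixels"],cv2.COLOR_BGR2GRAY)
O=lambda x,y:((x+.5)/4.6-.5+338,(y+.5)/4.6-.5+165)
W=[[(95,429),(172,432),(167,510),(91,503)],[(105,315),(184,317),(179,393),(102,387)],[(118,199),(192,202),(186,279),(112,274)],[(130,84),(202,86),(195,164),(122,160)]]
C=[]
for w in W:
    X=np.array([atz(t,O(*p),74)[:2] for p in w]);C.append(X.mean(0));print(X.mean(0),[np.linalg.norm(X[i]-X[i-1]).round(1) for i in range(4)])
C=np.array(C);k=np.arange(4);px=np.polyfit(k,C[:,0],1);py=np.polyfit(k,C[:,1],1)
print("pitch",np.hypot(px[0],py[0]),"yaw of case y",np.degrees(np.arctan2(py[0],px[0])))
print("fit",[(np.polyval(px,i),np.polyval(py,i)) for i in k])
for n,p in dict(fl=(90,40),fr=(247,52),nl=(42,540),nr=(215,553),cl0=(265,38),cl1=(348,42),cl2=(302,575),cl3=(220,567)).items(): print(n,atz(t,O(*p),76)[:2],atz(t,O(*p),154)[:2])
s=capture("side")
print("proj well fits in side",[proj(s,(np.polyval(px,i),np.polyval(py,i),74)).round() for i in k])
cv2.imwrite("pics/s1.png",cv2.resize(s["pixels"][180:290,190:350],None,fx=5,fy=5,interpolation=cv2.INTER_CUBIC))
E
```

```text
[ 399.7 -124.7] [np.float64(36.8), np.float64(38.6), np.float64(38.8), np.float64(38.1)]
[ 457. -132.] [np.float64(35.9), np.float64(39.7), np.float64(38.0), np.float64(38.7)]
[ 514.2 -138.5] [np.float64(37.8), np.float64(37.3), np.float64(38.8), np.float64(37.3)]
[ 571.9 -145.5] [np.float64(38.7), np.float64(36.5), np.float64(39.7), np.float64(36.9)]
pitch 57.793097864748 yaw of case y -6.866589146860302
fit [(np.float64(399.64503069150703), np.float64(-124.79436823108055)), (np.float64(457.0235918686165), np.float64(-131.70399036612133)), (np.float64(514.402153045726), np.float64(-138.61361250116212)), (np.float64(571.7807142228354), np.float64(-145.52323463620291))]
fl [ 614.8 -110.2] [ 604.  -102.4]
fr [ 607.  -189.4] [ 596.8 -175.6]
nl [365.7 -79.1] [374.1 -73.7]
nr [ 356.8 -165.1] [ 365.9 -153.1]
cl0 [ 614.  -198.9] [ 603.2 -184.3]
cl1 [ 611.1 -241.2] [ 600.5 -223.3]
cl2 [ 344.5 -208.4] [ 354.6 -193. ]
cl3 [ 349.8 -167.4] [ 359.4 -155.2]
proj well fits in side [array([239., 226.]), array([260., 233.]), array([281., 240.]), array([303., 248.])]
```

Emit:
drive_tool(
  commands="0 0 0.2 0 0 0 60; 0.4 0.4 0 0 0 0 60; 0.4 0.4 0 0 0 0 60; 0.4 0.4 0 0 0 0 60; 0.4 0.4 0 0 0 0 60; 0.3 0.4 0 0 0 0 60; 0.3 0.4 0 0 0 0 60; 0.2 0.4 0 0 0 0 60; 0 0.4 0 0 0 0 60; 0 0.4 0 0 0 0 60; 0 0.4 0 0 0 0 60; 0 0.4 0 0 0 0 60; 0 0.4 0 0 0 0 60",
  force=50,
)

```text
time_s: 2.33
eef_pos: [388.9, -60.6, 268.5]
ee_rot: [0.0, 0.98, 0.197, 0.0]
force: [1.3, -0.7, 0.3]
grip_width: 0.6
grip_force: 0.0
```

Emit:
drive_tool(
  commands="0.15 0.26 0 0 0 0.147 70; 0.15 0.26 0 0 0 0.147 70; 0.15 0.26 0 0 0 0.147 70; 0.156 0.271 -0.2 0 0 0.147 70; 0 0 -0.3 0 0 0.147 70; 0 0 -0.3 0 0 0.147 70; 0 0 -0.3 0 0 0.147 70; 0 0 -0.2 0.1245 -0.0477 0 70; 0 0 -0.2 0.1245 -0.0477 0 70; 0 0 -0.1 0.1245 -0.0477 0 70; 0 0 -0.1 0.1245 -0.0477 0 70; 0 0 0 0.1245 -0.0477 0 70; 0 0 0 0 0 0 70",
)

```text
time_s: 3.42
eef_pos: [449.4, 41.5, 97.2]
ee_rot: [-0.148, 0.796, 0.546, 0.214]
force: [-0.4, -0.3, 0.7]
grip_width: 0.704
grip_force: 0.0
```

```bash
cat >> h.py <<'E'
def mailers():
    t=capture("top");im=t["pixels"];hsv=cv2.cvtColor(im,cv2.COLOR_BGR2HSV)
    sub=np.zeros(im.shape[:2],np.uint8);sub[190:290,190:330]=1
    m=(((hsv[...,2]>205)&(hsv[...,1]<40)|(hsv[...,2]<110))&(sub>0)&(hsv[...,1]<90)).astype(np.uint8)
    n,l,st,ce=cv2.connectedComponentsWithStats(cv2.morphologyEx(m,cv2.MORPH_CLOSE,np.ones((3,3))))
    for i in range(1,n):
        if st[i,4]<100: continue
        pts=np.argwhere(l==i)[:,::-1]
        X=np.array([atz(t,p,24)[:2] for p in pts],np.float32);r=cv2.minAreaRect(X)
        cap=hsv[...,2][pts[:,1],pts[:,0]]<110
        if not cap.any(): continue
        d=X[cap].mean(0)-X[~cap].mean(0);print(np.round(r[0],1),np.round(r[1],1),round(r[2],1),"capdir",np.degrees(np.arctan2(d[1],d[0])).round(1))
    return t
E
python3 - <<'E'
from h import *
t=mailers();print(sense()["joints"].round(2),sense()["ee_rot"].round(3));s=capture("side")
a=cv2.resize(t["pixels"][160:300,190:330],None,fx=3,fy=3);b=cv2.resize(s["pixels"][90:230,230:370],None,fx=3,fy=3)
cv2.imwrite("pics/g1.png",np.hstack([a,b])[:,:800] if False else cv2.resize(np.hstack([a,b]),(800,400)))
E
```

```text
[536.3 206. ] [103.2  27. ] 85.3 capdir -96.0
[443.4  13.4] [146.2 142.6] 28.0 capdir -112.6
[428.1 209.5] [101.7  28.9] 70.6 capdir -107.9
[-0.45  0.34  2.03  0.66  0.94 -0.53] [-0.147  0.797  0.546  0.212]
```

View pics/g1.png

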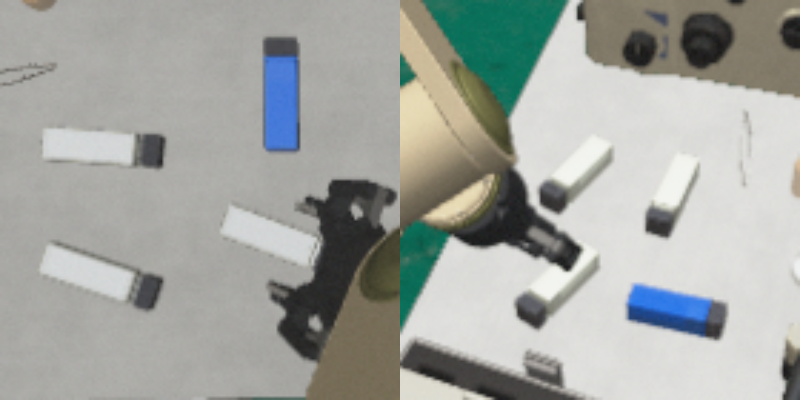

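The white mailer at (287,244) lies between the fingers and the other white ones are at (225,212) and (225,258). The blue and green ones are look-alikes. I go down and grip.

Emit:
drive_tool(
  commands="0 0 -0.2 0 0 0 70; 0 0 -0.2 0 0 0 70; 0 0 -0.15 0 0 0 70; 0 0 -0.1 0 0 0 70; 0 0 -0.08 0 0 0 70; 0 0 0 0 0 0 70; 0 0 0 0 0 0 20; 0 0 0 0 0 0 20; 0 0 0 0 0 0 20; 0 0 0 0 0 0 20; 0 0 0 0 0 0 20; 0 0 0 0 0 0 20; 0 0 0 0 0 0 20",
  force=60,
)

```text
time_s: 4.6
eef_pos: [450.5, 42.4, 26.2]
ee_rot: [-0.146, 0.796, 0.548, 0.214]
force: [-1.1, -0.9, 5.9]
grip_width: 0.316
grip_force: 59.7
```

```bash
cat >> h.py <<'E'
def goal(az,pitch,n=None,quiet=False):
    """turn needed so tool z has azimuth az (deg) and points pitch deg below horizontal, closing line horizontal"""
    q=sense()["ee_rot"];Rc=R.from_quat(np.array(q)[[1,2,3,0]]);a,p=np.radians(az),np.radians(pitch)
    z=np.array([np.cos(p)*np.cos(a),np.cos(p)*np.sin(a),-np.sin(p)]);best=None
    for s in(1,-1):
        y=s*np.array([-np.sin(a),np.cos(a),0]);G=R.from_matrix(np.stack([np.cross(y,z),y,z],1))
        v=(G*Rc.inv()).as_rotvec()
        if best is None or np.linalg.norm(v)<np.linalg.norm(best):best=v
    u=best/(np.pi/4);k=max(1,int(np.ceil(np.linalg.norm(u)/0.155)));print("turn",u.round(3),"rows",k,"each",(u/k).round(4));return best
E
python3 - <<'E'
from h import *
s=sense();v=goal(-96.9,30)
Rc=R.from_quat(np.array(s["ee_rot"])[[1,2,3,0]]);print(Rc.as_matrix().round(2))
# mailer dir from closing axis
y=Rc.as_matrix()[:,1];d=np.array([y[1],-y[0],0]);d*=np.sign(-d[1]);print("capdir",np.degrees(np.arctan2(d[1],d[0])), "after",R.from_rotvec(v).apply(d/np.linalg.norm(d)).round(3))
E
```

```text
turn [-1.945  0.484  0.244] rows 14 each [-0.1389  0.0346  0.0174]
[[ 0.31  0.93  0.18]
 [ 0.81 -0.36  0.47]
 [ 0.5   0.   -0.87]]
capdir -110.96284348440426 after [0. 0. 1.]
```

Emit:
drive_tool(
  commands="0 0 0.1 0 0 0 20; 0 0 0.3 0 0 0 20; 0 0 0.3 0 0 0 20; 0 0 0.3 0 0 0 20; 0 0 0.3 0 0 0 20; 0 0 0.3 0 0 0 20; 0 0 0.2 0 0 0 20; 0 0 0 0 0 0 20",
)

```text
time_s: 5.27
eef_pos: [451.2, 42.2, 209.2]
ee_rot: [-0.143, 0.795, 0.548, 0.215]
force: [1.1, -0.7, -1.0]
grip_width: 0.314
grip_force: 59.3
```

Emit:
drive_tool(
  commands="0 0 0 -0.1389 0.0346 0.0174 20; 0 0 0 -0.1389 0.0346 0.0174 20; 0 0 0 -0.1389 0.0346 0.0174 20; 0 0 0 -0.1389 0.0346 0.0174 20; 0 0 0 -0.1389 0.0346 0.0174 20; 0 0 0 -0.1389 0.0346 0.0174 20; 0 0 0 -0.1389 0.0346 0.0174 20; 0 0 0 -0.1389 0.0346 0.0174 20; 0 0 0 -0.1389 0.0346 0.0174 20; 0 0 0 -0.1389 0.0346 0.0174 20; 0 0 0 -0.1389 0.0346 0.0174 20; 0 0 0 -0.1389 0.0346 0.0174 20; 0 0 0 -0.1389 0.0346 0.0174 20; 0 0 0 -0.1389 0.0346 0.0174 20; 0 0 0 0 0 0 20; 0 0 0 0 0 0 20",
)

```text
time_s: 6.6
eef_pos: [449.7, 43.0, 203.9]
ee_rot: [0.33, 0.648, 0.575, -0.374]
force: [0.1, 0.2, -0.6]
grip_width: 0.311
grip_force: 59.4
```

```bash
python3 - <<'E'
from h import *
print(sense()["joints"].round(2));goal(-96.9,30)
E
```

```text
[ 0.26  0.52  1.66 -0.93  1.55  0.7 ]
turn [-0.004 -0.003  0.001] rows 1 each [-0.0035 -0.0034  0.0011]
```

Emit:
drive_tool(
  commands="0.11 -0.25 0 0 0 0 20; 0.11 -0.3 0 0 0 0 20; 0.11 -0.3 0 0 0 0 20; 0.11 -0.3 -0.05 0 0 0 20; 0.11 -0.25 -0.1 0 0 0 20; 0.11 -0.2 -0.1 0 0 0 20; 0 -0.1 0 0 0 0 20; 0 0 0 0 0 0 20; 0 0 0 0 0 0 20",
)

```text
time_s: 7.35
eef_pos: [515.5, -127.4, 181.1]
ee_rot: [0.331, 0.649, 0.573, -0.374]
force: [0.1, 0.5, -1.0]
grip_width: 0.31
grip_force: 59.4
```

```bash
python3 - <<'E'
from h import *
print(sense()["joints"].round(2));goal(-96.9,30)
t=capture("top");s=capture("side")
a=cv2.resize(t["pixels"][165:295,318:425],None,fx=4,fy=4,interpolation=cv2.INTER_CUBIC);b=cv2.resize(s["pixels"][150:280,200:330],None,fx=4,fy=4,interpolation=cv2.INTER_CUBIC)
im=np.hstack([a,b]);print(im.shape);cv2.imwrite("pics/p1.png",cv2.resize(im,(800,int(im.shape[0]*800/im.shape[1]))))
E
```

```text
[-0.07  0.57  1.64 -1.11  1.3   0.59]
turn [-0.002  0.002  0.004] rows 1 each [-0.0017  0.0018  0.004 ]
(520, 948, 3)
```

View pics/p1.png

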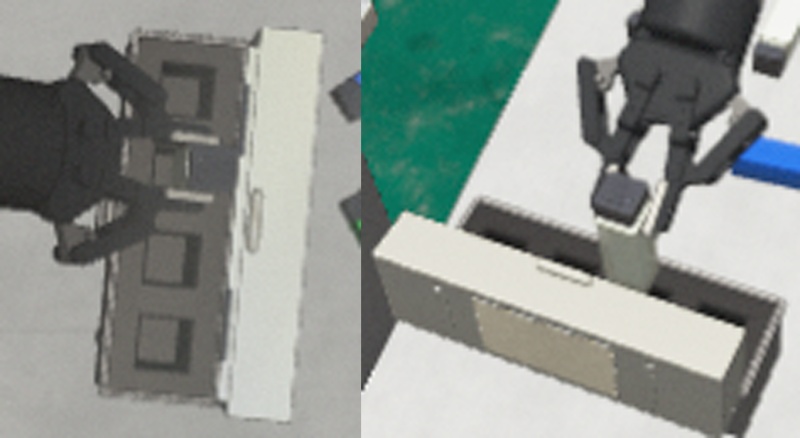

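```bash
python3 - <<'E'
from h import *
t=capture("top")
for k in boxes_of(t,"cap_1_top"): print(np.round(k["position"],1),k["confidence"],atz(t,k["position"],217)[:2].round(1))
P=lambda x,y,z:(np.array([proj(t,(x,y,z))[0]-318,proj(t,(x,y,z))[1]-165])/0.2963).round()
print(P(514.4,-138.6,217),[P(514.4+a,-138.6+b,217) for a in(-14,14) for b in(-14,14)])
E
```

```text
[378.9 213.5] 0.61 [ 514.  -136.9]
[424.8 225.6] 0.54 [ 487.7 -228. ]
[208. 163.] [array([233., 186.]), array([186., 187.]), array([231., 139.]), array([184., 140.])]
```

Emit:
drive_tool(
  commands="0 0 -0.1 0 0 0 20; 0 0 -0.1 0 0 0 20; 0 0 -0.1 0 0 0 20; 0 0 -0.1 0 0 0 20; 0 0 -0.08 0 0 0 20; 0 0 -0.05 0 0 0 20; 0 0 0 0 0 0 20; 0 0 0 0 0 0 20",
)

```text
time_s: 8.22
eef_pos: [515.8, -127.0, 126.3]
ee_rot: [0.331, 0.649, 0.574, -0.375]
force: [0.4, 5.4, -2.9]
grip_width: 0.318
grip_force: 60.3
```

Emit:
drive_tool(
  commands="0 0.02 -0.02 0 0 0 20; 0 0 -0.04 0 0 0 20; 0 0 -0.04 0 0 0 20; 0 0 -0.04 0 0 0 20; 0 0 0 0 0 0 20; 0 0 0 0 0 0 20",
)

```text
time_s: 8.72
eef_pos: [515.9, -125.5, 113.1]
ee_rot: [0.331, 0.649, 0.574, -0.375]
force: [-0.7, 0.2, -0.5]
grip_width: 0.309
grip_force: 60.1
```

Free of contact, 27 mm in. Release a little and let it drop.

Emit:
drive_tool(
  commands="0 0 0 0 0 0 42; 0 0 0 0 0 0 46; 0 0 0 0 0 0 46; 0 0 0 0 0 0 46; 0 0 0 0 0 0 46; 0 0 0 0 0 0 46; 0.02 0.2 0 0 0 0 46; 0.03 0.25 0.1 0 0 0 46; 0.03 0.3 0.2 0 0 0 46; 0.03 0.3 0.3 0 0 0 46; 0 0.3 0.3 0 0 0 60; 0 0.3 0.3 0 0 0 60; 0 0.3 0.2 0 0 0 60; 0 0.3 0 0 0 0 70; 0 0 0 0 0 0 70",
)

```text
time_s: 9.97
eef_pos: [526.9, 102.2, 252.6]
ee_rot: [0.332, 0.648, 0.575, -0.372]
force: [-0.6, 0.0, -0.7]
grip_width: 0.703
grip_force: 0.0
```

```bash
python3 - <<'E'
from h import *
t=mailers();s=capture("side");print(sense()["joints"].round(2))
for k in boxes_of(t,"cap_1_top"): print(np.round(k["position"],1),k["confidence"],atz(t,k["position"],108)[:2].round(1))
a=cv2.resize(t["pixels"][165:295,318:425],None,fx=4,fy=4,interpolation=cv2.INTER_CUBIC);b=cv2.resize(s["pixels"][150:280,200:330],None,fx=4,fy=4,interpolation=cv2.INTER_CUBIC)
im=np.hstack([a,b]);cv2.imwrite("pics/p2.png",cv2.resize(im,(800,int(im.shape[0]*800/im.shape[1]))))
P=lambda x,y,z:(np.array([proj(t,(x,y,z))[0]-318,proj(t,(x,y,z))[1]-165])/0.2963).round()
print(P(514.4,-138.6,108))
E
```

```text
[526.6 203.3] [184.4 124.1] 88.6 capdir 89.6
[428.1 209.5] [101.7  28.9] 70.6 capdir -107.8
[ 0.32  0.64  1.3  -0.92  1.73  0.55]
[372.3 215.4] 0.67 [ 515.1 -137.9]
[422.1 195.6] 0.64 [ 556.8 -251.9]
[424.1 228.1] 0.61 [ 483.8 -253.6]
[290.9 176.8] 0.56 [605.8  41.8]
[299.8 137.1] 0.3 [695.7  20. ]
[184. 171.]
```

View pics/p2.png

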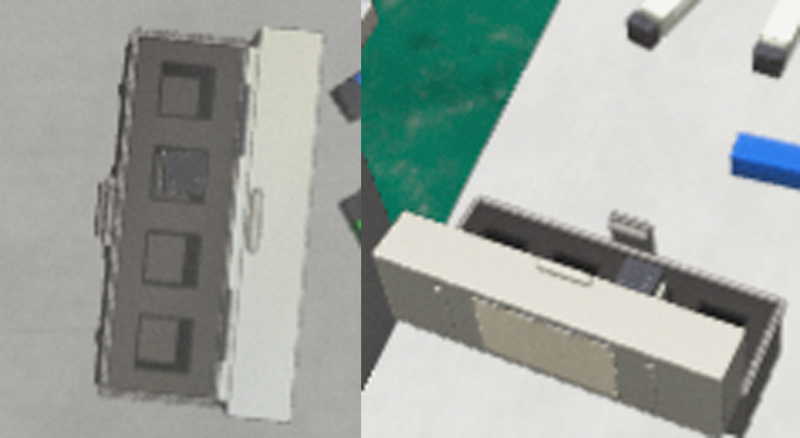

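```bash
python3 - <<'E'
from h import *
goal(71.5,60)
E
```

```text
turn [ 1.954 -0.443 -0.202] rows 13 each [ 0.1503 -0.0341 -0.0155]
```

Emit:
drive_tool(
  commands="-0.08 0.07 0 0.1503 -0.0341 -0.0155 70; -0.08 0.07 0 0.1503 -0.0341 -0.0155 70; -0.08 0.07 0 0.1503 -0.0341 -0.0155 70; -0.08 0.07 0 0.1503 -0.0341 -0.0155 70; -0.08 0.07 0 0.1503 -0.0341 -0.0155 70; -0.08 0.07 -0.1 0.1503 -0.0341 -0.0155 70; -0.08 0.07 -0.1 0.1503 -0.0341 -0.0155 70; -0.08 0.07 -0.1 0.1503 -0.0341 -0.0155 70; -0.08 0.08 -0.15 0.1503 -0.0341 -0.0155 70; -0.08 0.08 -0.2 0.1503 -0.0341 -0.0155 70; -0.08 0.08 -0.2 0.1503 -0.0341 -0.0155 70; -0.08 0.08 -0.25 0.1503 -0.0341 -0.0155 70; -0.07 0.08 -0.25 0.1503 -0.0341 -0.0155 70; 0 0 0 0 0 0 70; 0 0 0 0 0 0 70",
)

```text
time_s: 11.37
eef_pos: [424.7, 191.6, 120.3]
ee_rot: [-0.146, 0.786, 0.566, 0.2]
force: [0.0, 1.4, 0.5]
grip_width: 0.702
grip_force: 0.0
```

```bash
python3 - <<'E'
from h import *
t=mailers();print(sense()["joints"].round(2),sense()["eef_pos"].round(1));goal(71.5,60)
for k in boxes_of(t,"mailer_1_mid"): print(np.round(k["position"],1),k["confidence"],atz(t,k["position"],24)[:2].round(1))
s=capture("side")
for k in boxes_of(s,"mailer_1_mid"): print(np.round(k["position"],1),k["confidence"],atz(s,k["position"],20)[:2].round(1))
E
```

```text
[536.4 206. ] [103.2  27.1] 85.2 capdir -96.0
[419.4 150.3] [125.9 211.4] 6.0 capdir -96.7
[-0.09  0.26  2.05  0.68  0.84 -0.23] [425.8 192.  121.4]
turn [ 0.027 -0.008 -0.003] rows 1 each [ 0.0274 -0.0083 -0.0032]
[431.9 237. ] 0.9 [ 462.5 -292.9]
[289.5 190.9] 0.75 [582.7  50.2]
[434.4 187.6] 0.66 [ 582.9 -304.1]
[371.1 216.1] 0.62 [ 516.9 -145.9]
[294.2 326.4] 0.94 [ 596.6 -311.1]
[323.9 196. ] 0.89 [572.9  60.5]
[237.5 304.7] 0.67 [ 456.9 -296.8]
```

Emit:
drive_tool(
  commands="-0.01 0.06 -0.2 0.027 -0.008 -0.003 70; 0 0 -0.25 0 0 0 70; 0 0 -0.2 0 0 0 70; 0 0 -0.15 0 0 0 70; 0 0 -0.1 0 0 0 70; 0 0 -0.04 0 0 0 70; 0 0 0 0 0 0 70; 0 0 0 0 0 0 20; 0 0 0 0 0 0 20; 0 0 0 0 0 0 20; 0 0 0 0 0 0 20; 0 0 0 0 0 0 20; 0 0 0 0 0 0 20; 0 0 0 0 0 0 20",
)

```text
time_s: 12.73
eef_pos: [424.5, 199.2, 27.7]
ee_rot: [-0.152, 0.783, 0.565, 0.212]
force: [-1.5, -0.8, 5.7]
grip_width: 0.312
grip_force: 59.2
```

Emit:
drive_tool(
  commands="0 0 0.1 0 0 0 20; 0 0 0.3 0 0 0 20; 0 0 0.3 0 0 0 20; 0 0 0.3 0 0 0 20; 0 0 0.3 0 0 0 20; 0 0 0.3 0 0 0 20; 0 0 0.2 0 0 0 20; 0 0 0 0 0 0 20; 0 0 0 0 0 0 20",
)

```text
time_s: 13.48
eef_pos: [424.0, 199.0, 207.5]
ee_rot: [-0.152, 0.783, 0.565, 0.212]
force: [0.5, -0.7, -0.5]
grip_width: 0.312
grip_force: 59.4
```

```bash
python3 - <<'E'
from h import *
goal(-96.9,30)
E
```

```text
turn [-1.958  0.441  0.198] rows 14 each [-0.1398  0.0315  0.0142]
```

Emit:
drive_tool(
  commands="0.1 0 0 -0.1398 0.0315 0.0142 20; 0.1 0 0 -0.1398 0.0315 0.0142 20; 0.1 0 0 -0.1398 0.0315 0.0142 20; 0.1 0 0 -0.1398 0.0315 0.0142 20; 0.1 0 0 -0.1398 0.0315 0.0142 20; 0.1 -0.1 0 -0.1398 0.0315 0.0142 20; 0.1 -0.1 0 -0.1398 0.0315 0.0142 20; 0.1 -0.15 0 -0.1398 0.0315 0.0142 20; 0.1 -0.15 0 -0.1398 0.0315 0.0142 20; 0.1 -0.2 0 -0.1398 0.0315 0.0142 20; 0.1 -0.2 0 -0.1398 0.0315 0.0142 20; 0.1 -0.2 0 -0.1398 0.0315 0.0142 20; 0.1 -0.2 0 -0.1398 0.0315 0.0142 20; 0.1 -0.2 0 -0.1398 0.0315 0.0142 20; 0 0 0 0 0 0 20; 0 0 0 0 0 0 20",
)

```text
time_s: 14.82
eef_pos: [563.4, 49.0, 204.1]
ee_rot: [0.329, 0.648, 0.575, -0.376]
force: [-0.4, -0.3, -0.2]
grip_width: 0.311
grip_force: 59.4
```

```bash
python3 - <<'E'
from h import *
print(sense()["joints"].round(2));goal(-96.9,30);mailers()
E
```

```text
[ 0.22  0.72  1.3  -0.95  1.62  0.55]
turn [-0.002 -0.006  0.003] rows 1 each [-0.0022 -0.0057  0.0034]
[550.6 141.5] [236.7  73. ] 88.6 capdir -73.4
[435.4 275.1] [172.   28.9] 4.0 capdir -53.5
```

Emit:
drive_tool(
  commands="0.02 -0.25 0 0 0 0 20; 0.02 -0.3 0 0 0 0 20; 0.02 -0.3 0 0 0 0 20; 0.02 -0.3 -0.05 0 0 0 20; 0.02 -0.3 -0.1 0 0 0 20; 0 -0.25 -0.07 0 0 0 20; 0 -0.1 0 0 0 0 20; 0 0 0 0 0 0 20; 0 0 0 0 0 0 20",
)

```text
time_s: 15.62
eef_pos: [574.0, -130.1, 185.5]
ee_rot: [0.331, 0.649, 0.574, -0.374]
force: [0.0, 1.1, -1.3]
grip_width: 0.313
grip_force: 59.5
```

```bash
cat >> h.py <<'E'
def held(w,z):
    t=capture("top");s=capture("side");print(sense()["joints"].round(2),sense()["eef_pos"].round(1))
    for k in boxes_of(t,"cap_1_top"): print(np.round(k["position"],1),round(k["confidence"],2),atz(t,k["position"],z)[:2].round(1))
    print("want",w,proj(t,(*w,z)).round(1))
    a=cv2.resize(t["pixels"][165:295,318:425],None,fx=4,fy=4,interpolation=cv2.INTER_CUBIC);b=cv2.resize(s["pixels"][150:280,200:330],None,fx=4,fy=4,interpolation=cv2.INTER_CUBIC)
    for dx,dy in((-14,-14),(-14,14),(14,14),(14,-14)):
        u=proj(t,(w[0]+dx,w[1]+dy,z));cv2.circle(a,tuple(((u-[318,165]+.5)*4).astype(int)),2,(0,0,255),-1)
    im=np.hstack([a,b]);return cv2.resize(im,(800,int(im.shape[0]*800/im.shape[1])))
E
python3 - <<'E'
from h import *
cv2.imwrite("pics/p3.png",held((571.8,-144.5),218));goal(-96.9,30)
E
```

```text
[-0.07  0.67  1.45 -1.09  1.35  0.51] [ 574.3 -129.4  185.4]
[381.4 181.6] 0.7 [ 577.4 -143.9]
[424.1 227.6] 0.64 [ 483.8 -226.1]
[420.9 194.9] 0.55 [ 549.1 -222.3]
[384.1 234.8] 0.49 [ 471.6 -145.7]
[370.7 217.1] 0.43 [ 507.2 -120.2]
want (571.8, -144.5) [381.8 184.4]
turn [-0.001  0.002  0.001] rows 1 each [-0.0009  0.0017  0.0005]
```

View pics/p3.png

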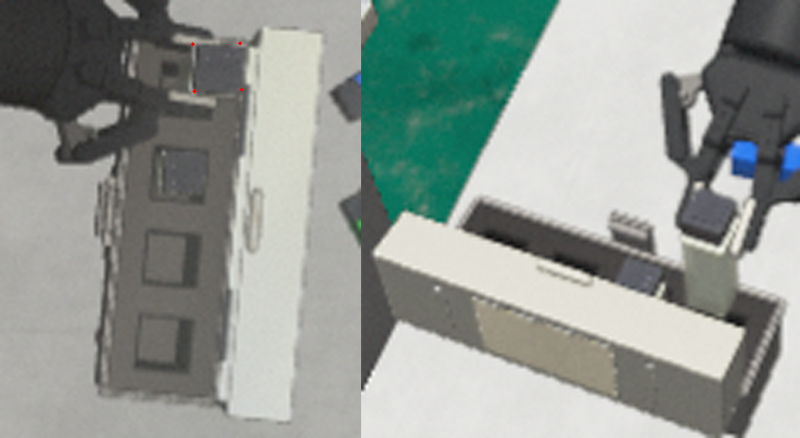

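Emit:
drive_tool(
  commands="-0.01 0 -0.1 0 0 0 20; 0 0 -0.12 0 0 0 20; 0 0 -0.12 0 0 0 20; 0 0 -0.1 0 0 0 20; 0 0 -0.08 0 0 0 20; 0 0 -0.05 0 0 0 20; 0 0 0 0 0 0 20; 0 0 0 0 0 0 20",
)

```text
time_s: 16.43
eef_pos: [573.0, -130.9, 127.6]
ee_rot: [0.331, 0.649, 0.574, -0.374]
force: [0.5, -0.3, -0.3]
grip_width: 0.313
grip_force: 59.5
```

Emit:
drive_tool(
  commands="0 0 -0.05 0 0 0 20; 0 0 -0.05 0 0 0 20; 0 0 -0.04 0 0 0 20; 0 0 0 0 0 0 20; 0 0 0 0 0 0 20",
)

```text
time_s: 16.85
eef_pos: [572.9, -130.9, 113.5]
ee_rot: [0.331, 0.649, 0.574, -0.375]
force: [0.1, -0.3, -0.8]
grip_width: 0.314
grip_force: 59.5
```

Emit:
drive_tool(
  commands="0 0 0 0 0 0 42; 0 0 0 0 0 0 46; 0 0 0 0 0 0 46; 0 0 0 0 0 0 46; 0 0 0 0 0 0 46; 0 0 0 0 0 0 46; 0.02 0.2 0 0 0 0 46; 0.03 0.25 0.1 0 0 0 46; 0.03 0.3 0.2 0 0 0 46; 0.03 0.3 0.3 0 0 0 46; -0.1 0.3 0.3 0 0 0 46; -0.2 0.2 0.3 0 0 0 60; -0.3 0.2 0.2 0 0 0 60; -0.3 0 0 0 0 0 70; -0.3 0 0 0 0 0 70; -0.3 0 0 0 0 0 70",
)

```text
time_s: 18.18
eef_pos: [432.8, 42.4, 252.0]
ee_rot: [0.331, 0.649, 0.574, -0.374]
force: [0.7, 0.3, 0.2]
grip_width: 0.704
grip_force: 0.0
```

```bash
python3 - <<'E'
from h import *
mailers();t=capture("top")
for k in boxes_of(t,"cap_1_top"): print(np.round(k["position"],1),round(k["confidence"],2),atz(t,k["position"],108)[:2].round(1))
for k in boxes_of(t,"mailer_1_mid"): print(np.round(k["position"],1),round(k["confidence"],2),atz(t,k["position"],24)[:2].round(1))
print(sense()["joints"].round(2))
E
```

```text
[447.4 150.9] [227.8 199.9] 86.5 capdir -151.0
[371.3 215.7] 0.61 [ 514.5 -135.6]
[420.1 194.2] 0.49 [ 560.1 -247.5]
[399.9 231.4] 0.45 [ 477.9 -198.6]
[291.  190.4] 0.79 [583.8  46.6]
[370.5 215.8] 0.65 [ 517.7 -144.5]
[434.2 184.5] 0.59 [ 590.5 -304. ]
[432.3 239.9] 0.55 [ 455.4 -293.7]
[ 0.27  0.43  1.66 -0.93  1.61  0.63]
```

```bash
python3 - <<'E'
from h import *
goal(85,60)
E
```

```text
turn [ 1.988 -0.208  0.036] rows 13 each [ 0.153  -0.016   0.0027]
```

Emit:
drive_tool(
  commands="0.08 0.1 0 0.153 -0.016 0.0027 70; 0.08 0.1 0 0.153 -0.016 0.0027 70; 0.08 0.1 0 0.153 -0.016 0.0027 70; 0.08 0.11 0 0.153 -0.016 0.0027 70; 0.08 0.11 0 0.153 -0.016 0.0027 70; 0.08 0.11 -0.1 0.153 -0.016 0.0027 70; 0.08 0.12 -0.1 0.153 -0.016 0.0027 70; 0.08 0.12 -0.1 0.153 -0.016 0.0027 70; 0.08 0.12 -0.1 0.153 -0.016 0.0027 70; 0.08 0.12 -0.2 0.153 -0.016 0.0027 70; 0.08 0.12 -0.2 0.153 -0.016 0.0027 70; 0.08 0.12 -0.2 0.153 -0.016 0.0027 70; 0.08 0.12 -0.2 0.153 -0.016 0.0027 70; 0 0 0 0 0 0 70; 0 0 0 0 0 0 70",
)

```text
time_s: 19.63
eef_pos: [538.7, 187.9, 130.8]
ee_rot: [-0.175, 0.713, 0.652, 0.188]
force: [0.3, 0.6, 0.8]
grip_width: 0.701
grip_force: 0.0
```

```bash
python3 - <<'E'
from h import *
t=mailers();s=capture("side");print(sense()["joints"].round(2));goal(85,60)
a=cv2.resize(t["pixels"][160:300,190:430],None,fx=3,fy=3);b=cv2.resize(s["pixels"][90:230,230:370],None,fx=3,fy=3)
cv2.imwrite("pics/g3.png",cv2.resize(np.hstack([a,b]),(800,295)))
E
```

```text
[558.4 215. ] [83.3 60.9] 88.7 capdir -60.4
[389.5  57.6] [86.5 29.9] 12.4 capdir -151.0
[-0.09  0.49  1.65  0.6   1.08 -0.31]
turn [ 0.004  0.001 -0.002] rows 1 each [ 0.0041  0.0013 -0.0016]
```

View pics/g3.png

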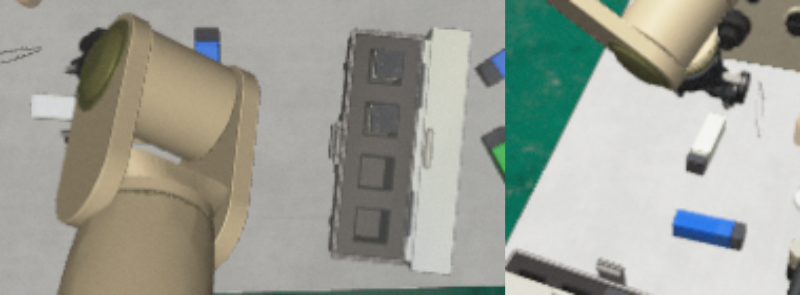

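Wells 3 and 4 are filled (crop (385,65), (380,118)). The last white mailer is where it was, foot at about (204,211). I go down on it.

Emit:
drive_tool(
  commands="-0.035 0.055 -0.2 0 0 0 70; 0 0 -0.25 0 0 0 70; 0 0 -0.25 0 0 0 70; 0 0 -0.15 0 0 0 70; 0 0 -0.1 0 0 0 70; 0 0 -0.08 0 0 0 70; 0 0 -0.02 0 0 0 70; 0 0 0 0 0 0 70; 0 0 0 0 0 0 20; 0 0 0 0 0 0 20; 0 0 0 0 0 0 20; 0 0 0 0 0 0 20; 0 0 0 0 0 0 20; 0 0 0 0 0 0 20; 0 0 0 0 0 0 20",
)

```text
time_s: 20.98
eef_pos: [535.5, 194.6, 27.8]
ee_rot: [-0.175, 0.712, 0.653, 0.191]
force: [-1.1, -2.4, 6.6]
grip_width: 0.315
grip_force: 59.7
```

Emit:
drive_tool(
  commands="0 0 0.1 0 0 0 20; 0 0 0.3 0 0 0 20; 0 0 0.3 0 0 0 20; 0 0 0.3 0 0 0 20; 0 0 0.3 0 0 0 20; 0 0 0.3 0 0 0 20; 0 0 0.2 0 0 0 20; 0 0 0 0 0 0 20; 0 0 0 0 0 0 20",
)

```text
time_s: 21.73
eef_pos: [534.8, 194.6, 207.7]
ee_rot: [-0.174, 0.712, 0.653, 0.191]
force: [0.5, -0.0, -1.0]
grip_width: 0.313
grip_force: 59.2
```

```bash
python3 - <<'E'
from h import *
goal(-96.9,30)
E
```

```text
turn [-1.989  0.208 -0.035] rows 13 each [-0.153   0.016  -0.0027]
```

Emit:
drive_tool(
  commands="0 0 0 -0.153 0.016 -0.0027 20; 0 0 0 -0.153 0.016 -0.0027 20; 0 0 0 -0.153 0.016 -0.0027 20; 0 0 0 -0.153 0.016 -0.0027 20; 0 -0.1 0 -0.153 0.016 -0.0027 20; -0.05 -0.1 0 -0.153 0.016 -0.0027 20; -0.1 -0.15 0 -0.153 0.016 -0.0027 20; -0.1 -0.15 0 -0.153 0.016 -0.0027 20; -0.1 -0.2 0 -0.153 0.016 -0.0027 20; -0.1 -0.2 0 -0.153 0.016 -0.0027 20; -0.1 -0.2 0 -0.153 0.016 -0.0027 20; -0.1 -0.2 0 -0.153 0.016 -0.0027 20; -0.1 -0.2 0 -0.153 0.016 -0.0027 20; 0 -0.2 0 0 0 0 20; 0 -0.2 0 0 0 0 20; 0 -0.2 0 0 0 0 20; 0 -0.2 -0.05 0 0 0 20; 0 -0.2 -0.05 0 0 0 20; 0 0 0 0 0 0 20; 0 0 0 0 0 0 20",
)

```text
time_s: 23.4
eef_pos: [459.1, -55.8, 195.8]
ee_rot: [0.33, 0.649, 0.574, -0.375]
force: [0.5, 0.3, -1.1]
grip_width: 0.312
grip_force: 59.2
```

```bash
python3 - <<'E'
from h import *
print(sense()["joints"].round(2));goal(-96.9,30)
E
```

```text
[ 0.07  0.48  1.75 -1.04  1.39  0.66]
turn [-0.001 -0.003  0.005] rows 1 each [-0.0007 -0.0034  0.0045]
```

Emit:
drive_tool(
  commands="0 -0.2 -0.05 0 0 0 20; 0 -0.2 -0.05 0 0 0 20; 0 -0.15 0 0 0 0 20; 0 -0.06 0 0 0 0 20; 0 0 0 0 0 0 20; 0 0 0 0 0 0 20",
)

```text
time_s: 23.9
eef_pos: [459.9, -115.6, 186.7]
ee_rot: [0.331, 0.649, 0.574, -0.374]
force: [0.5, -0.6, -0.5]
grip_width: 0.311
grip_force: 59.2
```

```bash
python3 - <<'E'
from h import *
cv2.imwrite("pics/p4.png",held((457,-130.7),220));goal(-96.9,30)
E
```

```text
[-0.06  0.47  1.8  -1.12  1.29  0.65] [ 460.  -115.4  186.8]
[286.5 173.9] 0.58 [596.8  44.5]
[370.6 214.1] 0.44 [ 513.1 -119.9]
want (457, -130.7) [376.9 242.4]
turn [-0.001  0.     0.001] rows 1 each [-0.0006  0.0003  0.0013]
```

View pics/p4.png

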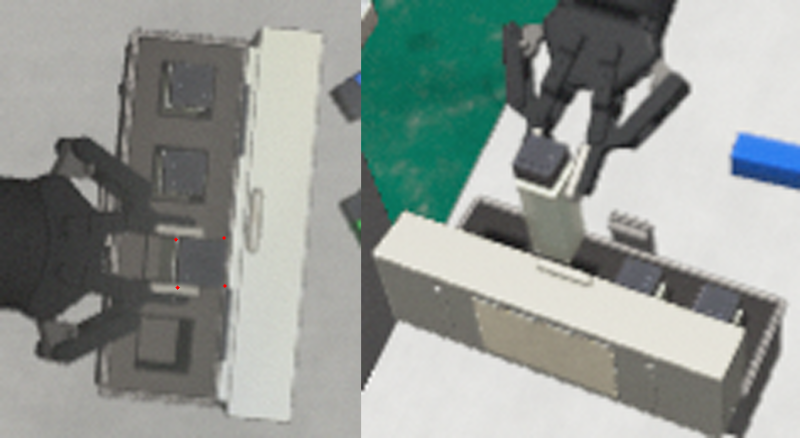

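Emit:
drive_tool(
  commands="-0.01 -0.01 -0.1 0 0 0 20; 0 0 -0.12 0 0 0 20; 0 0 -0.12 0 0 0 20; 0 0 -0.1 0 0 0 20; 0 0 -0.08 0 0 0 20; 0 0 -0.05 0 0 0 20; 0 0 0 0 0 0 20; 0 0 0 0 0 0 20",
)

```text
time_s: 24.72
eef_pos: [458.9, -117.3, 129.8]
ee_rot: [0.331, 0.649, 0.574, -0.374]
force: [1.0, 0.0, -0.4]
grip_width: 0.314
grip_force: 59.2
```

Emit:
drive_tool(
  commands="0 0 -0.05 0 0 0 20; 0 0 -0.06 0 0 0 20; 0 0 -0.05 0 0 0 20; 0 0 0 0 0 0 20; 0 0 0 0 0 0 20",
)

```text
time_s: 25.13
eef_pos: [458.7, -117.3, 113.5]
ee_rot: [0.331, 0.649, 0.574, -0.375]
force: [-1.0, 0.9, -0.5]
grip_width: 0.311
grip_force: 59.2
```

Emit:
drive_tool(
  commands="0 0 0 0 0 0 42; 0 0 0 0 0 0 46; 0 0 0 0 0 0 46; 0 0 0 0 0 0 46; 0 0 0 0 0 0 46; 0 0 0 0 0 0 46; 0.02 0.2 0 0 0 0 46; 0.03 0.25 0.1 0 0 0 46; 0.03 0.3 0.2 0 0 0 46; 0.03 0.3 0.3 0 0 0 46; 0 0.3 0.3 0 0 0 20; 0 0.3 0.3 0 0 0 0; 0 0 0 0 0 0 0; 0 0 0 0 0 0 0",
)

```text
time_s: 26.3
eef_pos: [470.1, 47.2, 233.1]
ee_rot: [0.332, 0.649, 0.574, -0.373]
force: [-0.3, -0.7, -0.1]
grip_width: -0.002
grip_force: 0.0
```

```bash
python3 - <<'E'
from h import *
goal(-96.9,90);print(sense()["joints"].round(2))
im=held((457,-130.7),108)
cv2.imwrite("pics/p5.png",im)
E
```

```text
turn [ 1.322 -0.157  0.002] rows 9 each [ 0.1469 -0.0174  0.0002]
[ 0.26  0.52  1.57 -0.93  1.6   0.63]
[ 0.26  0.52  1.58 -0.93  1.6   0.63] [469.4  45.5 231.3]
[288.4 175.5] 0.51 [608.9  47.3]
[370.1 216.2] 0.47 [ 513.4 -132.9]
[377.4 188.7] 0.28 [ 574.6 -151.3]
want (457, -130.7) [369.9 241.6]
```

View pics/p5.png

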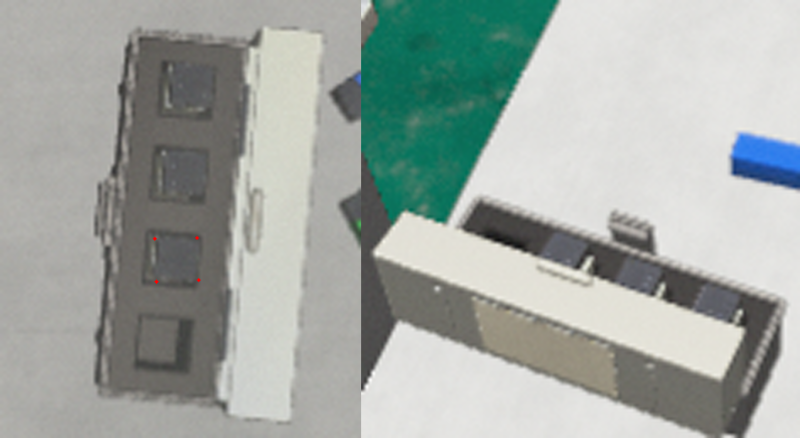

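Emit:
drive_tool(
  commands="0 0 0 0.1469 -0.0174 0 0; 0 0 0 0.1469 -0.0174 0 0; 0 0 0 0.1469 -0.0174 0 0; 0 0 0 0.1469 -0.0174 0 0; 0 0 0 0.1469 -0.0174 0 0; 0 -0.2 0 0.1469 -0.0174 0 0; 0 -0.2 0 0.1469 -0.0174 0 0; 0 -0.2 0 0.1469 -0.0174 0 0; 0 -0.2 0 0.1469 -0.0174 0 0; -0.03 -0.3 0 0 0 0 0; -0.03 -0.3 -0.1 0 0 0 0; -0.03 -0.2 -0.3 0 0 0 0; -0.03 -0.15 -0.3 0 0 0 0; 0 0 -0.1 0 0 0 0; 0 0 0 0 0 0 0; 0 0 0 0 0 0 0",
)

```text
time_s: 27.78
eef_pos: [457.7, -128.8, 152.2]
ee_rot: [-0.002, 0.749, 0.663, -0.002]
force: [0.6, 0.3, 0.9]
grip_width: -0.001
grip_force: 0.0
```

```bash
python3 - <<'E'
from h import *
s=sense();print(s["eef_pos"].round(1),s["joints"].round(2));goal(-96.9,90)
E
```

```text
[ 457.7 -128.8  152.2] [-0.52  0.31  1.77 -0.    1.06 -0.4 ]
turn [ 0.    -0.006  0.001] rows 1 each [ 0.0001 -0.0064  0.0008]
```

Emit:
drive_tool(
  commands="0 -0.02 -0.1 0 0 0 0; 0 0 -0.08 0 0 0 0; 0 0 -0.05 0 0 0 0; 0 0 -0.03 0 0 0 0; 0 0 -0.03 0 0 0 0; 0 0 -0.02 0 0 0 0; 0 0 0 0 0 0 0; 0 0 0 0 0 0 0",
)

```text
time_s: 28.45
eef_pos: [457.8, -131.0, 121.1]
ee_rot: [-0.001, 0.748, 0.663, -0.002]
force: [0.1, -0.4, 1.3]
grip_width: -0.001
grip_force: 0.7
```

Emit:
drive_tool(
  commands="0 0 -0.01 0 0 0 0; 0 0 -0.01 0 0 0 0; 0 0 -0.01 0 0 0 0; 0 0 0 0 0 0 0; 0 0 0 0 0 0 0",
)

```text
time_s: 28.87
eef_pos: [459.4, -131.8, 120.9]
ee_rot: [0.002, 0.748, 0.663, -0.001]
force: [-3.5, 1.8, 26.4]
grip_width: -0.002
grip_force: 13.0
```

Emit:
drive_tool(
  commands="0 0 0.15 0 0 0 0; 0 0 0.15 0 0 0 0; 0.2 -0.02 0 0 0 0 0; 0.2 -0.03 0 0 0 0 0; 0.17 -0.02 0 0 0 0 0; 0 0 0 0 0 0 0; 0 0 -0.1 0 0 0 0; 0 0 -0.06 0 0 0 0; 0 0 -0.04 0 0 0 0; 0 0 -0.04 0 0 0 0; 0 0 -0.03 0 0 0 0; 0 0 -0.02 0 0 0 0; 0 0 0 0 0 0 0; 0 0 0 0 0 0 0",
)

```text
time_s: 30.03
eef_pos: [515.5, -138.5, 121.1]
ee_rot: [0.001, 0.748, 0.663, -0.001]
force: [-2.0, 1.1, 16.3]
grip_width: 0.001
grip_force: 8.1
```

Emit:
drive_tool(
  commands="0 0 -0.01 0 0 0 0; 0 0 0 0 0 0 0; 0 0 0 0 0 0 0; 0 0 0.15 0 0 0 0; 0 0 0.15 0 0 0 0; 0.2 -0.02 0 0 0 0 0; 0.2 -0.03 0 0 0 0 0; 0.17 -0.02 0 0 0 0 0; 0 0 0 0 0 0 0; 0 0 -0.1 0 0 0 0; 0 0 -0.06 0 0 0 0; 0 0 -0.04 0 0 0 0; 0 0 -0.04 0 0 0 0; 0 0 -0.03 0 0 0 0; 0 0 -0.02 0 0 0 0; 0 0 0 0 0 0 0; 0 0 0 0 0 0 0",
)

```text
time_s: 31.45
eef_pos: [572.4, -145.4, 121.2]
ee_rot: [0.001, 0.748, 0.663, -0.001]
force: [-1.2, 1.0, 13.2]
grip_width: -0.001
grip_force: 7.1
```

Emit:
drive_tool(
  commands="0 0 -0.015 0 0 0 0; 0 0 0 0 0 0 0; 0 0 0 0 0 0 0",
)

```text
time_s: 31.7
eef_pos: [573.0, -145.7, 121.1]
ee_rot: [0.002, 0.748, 0.663, -0.001]
force: [-4.2, 1.9, 23.9]
grip_width: 0.002
grip_force: 11.4
```

Emit:
drive_tool(
  commands="0 0 0.2 0 0 0 0; 0 0 0.3 0 0 0 0; 0 0 0.3 0 0 0 0; 0 0 0.3 0 0 0 0; -0.1 -0.05 0 0 0 0 0; -0.2 -0.2 0 0 0 0 0; -0.2 -0.2 0 0 0 0 0; -0.2 -0.2 0 0 0 0 0; -0.2 -0.2 0 0 0 0 0; -0.1 -0.2 0 0 0 0 0; 0 0 0 0 0 0 0",
)

```text
time_s: 32.62
eef_pos: [469.9, -252.7, 227.5]
ee_rot: [-0.001, 0.75, 0.662, -0.002]
force: [-0.1, 0.5, 0.2]
grip_width: 0.001
grip_force: 0.0
```

```bash
python3 - <<'E'
from h import *
s=sense();print(s["eef_pos"].round(1),s["joints"].round(2));goal(-96.9,90)
sd=capture("side");c=sd["pixels"][200:275,220:330];cv2.imwrite("pics/p6.png",cv2.resize(c,None,fx=7,fy=7,interpolation=cv2.INTER_CUBIC))
E
```

```text
[ 469.9 -252.7  227.5] [-0.71  0.35  1.5  -0.    1.29 -0.59]
turn [ 0.002 -0.006  0.004] rows 1 each [ 0.002  -0.0058  0.0044]
```

View pics/p6.png

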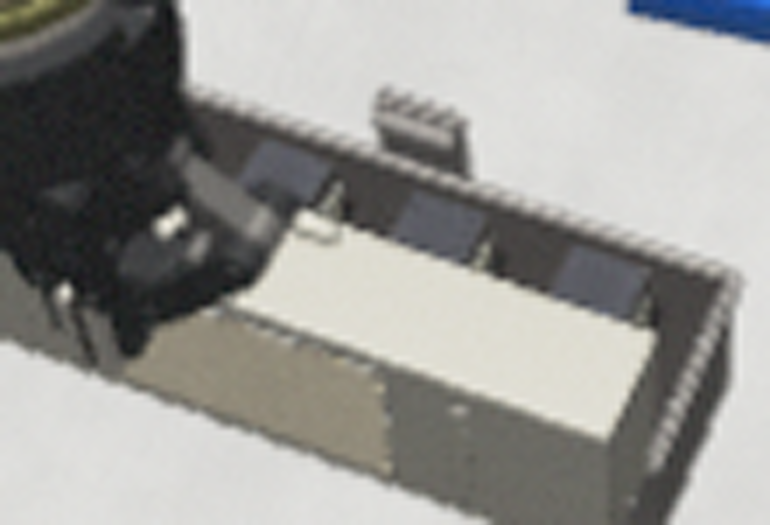

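Emit:
drive_tool(
  commands="0 0 -0.2 0 0 0 0; 0 0 -0.2 0 0 0 0; 0 0 -0.16 0 0 0 0; 0 0 -0.1 0 0 0 0; 0 0 0 0 0 0 0; 0.012 0.1 0 0 0 0 0; 0.012 0.1 0 0 0 0 0; 0.01 0.085 0 0 0 0 0; 0.007 0.062 0.03 0 0 0 0; 0.007 0.062 0.03 0 0 0 0; 0.008 0.066 0.018 0 0 0 0; 0.008 0.066 0.018 0 0 0 0; 0 0 0 0 0 0 0",
)

```text
time_s: 33.75
eef_pos: [478.5, -194.9, 171.8]
ee_rot: [-0.001, 0.748, 0.664, -0.002]
force: [0.5, -1.0, 0.2]
grip_width: 0.004
grip_force: 0.0
```

Emit:
drive_tool(
  commands="0.008 0.068 0.006 0 0 0 0; 0.008 0.068 0.006 0 0 0 0; 0.008 0.068 -0.005 0 0 0 0; 0.008 0.068 -0.005 0 0 0 0; 0.008 0.066 -0.017 0 0 0 0; 0.008 0.066 -0.017 0 0 0 0; 0 0 0 0 0 0 0",
)

```text
time_s: 34.33
eef_pos: [482.9, -154.0, 167.4]
ee_rot: [-0.002, 0.748, 0.664, -0.002]
force: [0.0, 0.4, 0.8]
grip_width: -0.002
grip_force: 0.0
```

```bash
python3 - <<'E'
from h import *
s=sense();print(s["eef_pos"].round(1),s["force"].round(1))
sd=capture("side");t=capture("top");a=cv2.resize(t["pixels"][165:295,318:425],None,fx=4,fy=4);b=cv2.resize(sd["pixels"][150:280,200:330],None,fx=4,fy=4)
cv2.imwrite("pics/p7.png",cv2.resize(np.hstack([a,b]),(800,438)))
E
```

```text
[ 482.9 -154.   167.4] [0.  0.4 0.8]
```

View pics/p7.png

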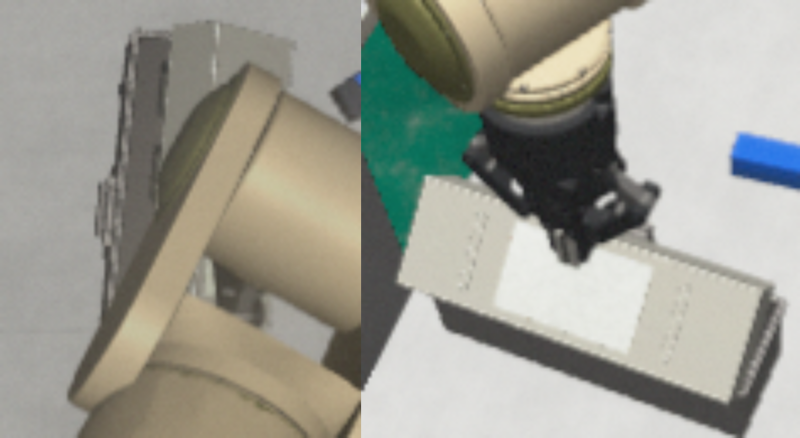

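The cover has swung to about 45 degrees with the fingertips on its top. I continue along the arc.

Emit:
drive_tool(
  commands="0.008 0.062 -0.028 0 0 0 0; 0.008 0.062 -0.028 0 0 0 0; 0.007 0.056 -0.038 0 0 0 0; 0.007 0.056 -0.038 0 0 0 0; 0.006 0.05 -0.048 0 0 0 0; 0.006 0.05 -0.048 0 0 0 0; 0.004 0.03 -0.039 0 0 0 0; 0 0 0 0 0 0 0; 0 0 0 0 0 0 0",
)

```text
time_s: 35.18
eef_pos: [487.4, -118.8, 140.9]
ee_rot: [-0.001, 0.748, 0.663, -0.002]
force: [-0.6, 0.5, 0.4]
grip_width: 0.001
grip_force: 0.0
```

Emit:
drive_tool(
  commands="0.006 0.05 0 0 0 0 0; 0.005 0.045 0 0 0 0 0; 0 0 -0.02 0 0 0 0; 0 0 -0.02 0 0 0 0; 0 0 -0.02 0 0 0 0; 0 0 -0.01 0 0 0 0; 0 0 -0.01 0 0 0 0; 0 0 0 0 0 0 0; 0 0 0 0 0 0 0",
)

```text
time_s: 35.93
eef_pos: [488.6, -109.4, 133.2]
ee_rot: [-0.001, 0.748, 0.663, -0.002]
force: [-0.5, -0.3, -0.1]
grip_width: -0.0
grip_force: 0.0
```

Emit:
drive_tool(
  commands="0 0 -0.01 0 0 0 0; 0 0 -0.01 0 0 0 0; 0 0 -0.01 0 0 0 0; 0 0 0 0 0 0 0; 0 0 0 0 0 0 0",
)

```text
time_s: 36.35
eef_pos: [488.8, -109.5, 132.7]
ee_rot: [-0.0, 0.748, 0.663, -0.002]
force: [-9.2, 3.8, 25.7]
grip_width: -0.001
grip_force: 12.8
```

Emit:
drive_tool(
  commands="0 0 0.1 0 0 0 0; 0 0 0.3 0 0 0 0; 0 0 0.3 0 0 0 0; 0 0.3 0.3 0 0 0 0; 0 0.4 0 0 0 0 0; 0 0.4 0 0 0 0 0; 0 0.4 0 0 0 0 0; 0 0.4 0 0 0 0 0; 0 0.4 0 0 0 0 0; 0 0 0 0 0 0 0; 0 0 0 0 0 0 0",
)

```text
time_s: 37.27
eef_pos: [488.4, 121.6, 229.7]
ee_rot: [-0.001, 0.747, 0.665, -0.002]
force: [0.1, -0.2, 0.3]
grip_width: -0.001
grip_force: 0.0
```

```bash
python3 - <<'E'
from h import *
s=sense();print(s["eef_pos"].round(1),s["force"].round(1))
sd=capture("side");t=capture("top");F=lambda f,w,z:(481+.12*f+.993*w,-173.9+.993*f-.12*w,z)
A=t["pixels"].copy();a=cv2.resize(A[165:295,318:425],None,fx=4,fy=4,interpolation=cv2.INTER_CUBIC);b=cv2.resize(sd["pixels"][150:280,200:330],None,fx=4,fy=4,interpolation=cv2.INTER_CUBIC)
for w in(-124,124):
  for f in(0,78):
    u=(proj(t,F(f,w,116))-[318,165]+.5)*4;cv2.circle(a,tuple(u.astype(int)),2,(0,0,255),-1)
    u=(proj(sd,F(f,w,116))-[200,150]+.5)*4;cv2.circle(b,tuple(u.astype(int)),2,(0,0,255),-1)
cv2.imwrite("pics/p8.png",cv2.resize(np.hstack([a,b]),(800,438)))
E
```

```text
[488.4 121.6 229.7] [ 0.1 -0.2  0.3]
```

View pics/p8.png

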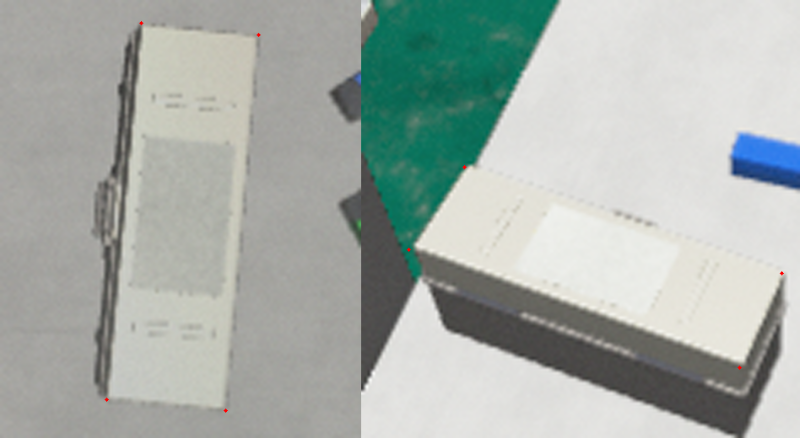

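The cover is shut: its corners match a top face at 116 mm in both views, and the last press met a hard stop at that height. Handing in.

```bash
python3 -c "
from rig import finish_job
print(finish_job())"
```

```text
the job is handed in; nothing more can be done
None
```

I put the three white mailers on the bench (no fourth was in view) foot-down in wells 2, 3 and 4, pressed their caps home, and shut the cover, pressing it to a hard stop at closed height. I did not reach for the objective case, oil bottle or petri dish, and the job is handed in.

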